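# Park the ramekins in the numbered bays, in order

### The arm

A 7-joint arm with a two-finger parallel gripper is mounted at the origin on the work surface. World frame = base frame: x ahead of the robot, y to its left, z up, the work surface at z = 0. Lengths are in mm, angles in rad, forces in N, time in s.
With the tool pointing down it reaches from about 425 to 875 mm from the base axis. Payload 8.4 kg.
Tool frame: the origin (TCP) lies on the centre line of the jaws, within the pads' length; the fingertips stand 25 mm ahead of it and the grasp point (between the pads) lies 6 mm ahead of it; z points along the fingers, y is the line along which they close (so a half turn about z gives the same grasp; the last joint's range is limited). The gripper opens to 85 mm and grips with 20 to 120 N. Pads are 22 mm wide; open, the fingers measure 114 mm over their backs; the gripper's body (76 mm by 85 mm) begins 54 mm behind the grasp point. The pads swing forward as they close: fully open they stand 13 mm farther back than shut.
Start: joints at [-1.386, 0.333, 0.04, 1.465, -0.013, 1.343, -0.059], TCP at [182.005, 623.969, 223.708] pointing down, gripper open.
Joint ranges: [-2.58, 2.58], [-0.38, 2.09], [-1.3, 1.39], [0.25, 2.4], [-1.5, 4.64], [0.08, 2.09], [-2.65, 2.65]. Speed limits (rad/s): [2.22, 2.22, 2.79, 2.79, 3.14, 3.14, 3.14].

### API

Orientations are given as a unit quaternion [x, y, z, w].
In Python, from bench import robot gives the robot as it stands.
- The arm moves only by the tool step_arm, never from a script. Its argument "increments" is a list of rows, each a list of 3 entries, a list of its own where there are three numbers: the shift along the tool's x, y, z in mm, then the turn, a rotation vector about the tool's x, y, z in degrees, then the finger opening in mm, from 0 to 85.4. In form: [[[dx, dy, dz], [ax, ay, az], grip], ...]. A call has 1 to 5 rows; each row shifts and turns the commanded pose from where the row before left it, along the tool's axes as they then stand; what a row does not reach is not made up. A row lasts 1/12 s, in which the tool goes at most 41.7 mm and 7.16 degrees, less where a joint would pass 70% of its speed; a pose out of reach is approached as far as the arm can. A call with a gripper value outside its range is refused whole. The fingers move at their own pace and stop on an object; the grip force is fixed at half the most. Time passes only in rows, so rows that do not move let the fingers close. It gives the time, the measured TCP pose, the force, the opening and the grip force at its end, in the units of the state.
- robot.observe(): the state, without advancing time (a new reading comes with each control period).
- robot.grab_frame(name): name is "scene" or "top" or "wrist"; returns a dict with "frame" (480x640x3 uint8, red, green, blue), "fx", "fy", "cx", "cy" (pixels), "rvec" (rotation vector, rad) and "tvec" (3), from world to camera coordinates, as OpenCV has them. Camera axes: x right, y down, z forward; pixel columns grow to the right and rows downward; lengths in mm; the calibration is good to about 2 mm. A picture is of the moment at which its call begins. There is no depth.
- robot.close_job(): hands the job in; it is judged then, once.
The state is a dict: "t": time; "joint_pos": joint angles; "qvel": joint speeds; "effort": joint torques, N m; "position": TCP position; "tcp_rot": TCP orientation; "force": force on the tool from outside, world axes, zero at the start; "moment": the same for the moment, N m; "finger_gap": opening from 0.0 (shut) to 1.0 (fully open); "finger_force": force on a finger pad.
Only numpy, scipy, OpenCV 4.12 (cv2) and the standard library are available. Lean on these libraries where they do the work, as an engineer would, in place of code of your own. Each camera call takes 0.05 s, during which the arm holds its last target. There are 200 camera calls.

### The job

The three wooden bays are numbered by the steel studs on their back blocks. Slide the three white ramekins along the counter, never lifting or tipping them, one into each bay and right up to its back: fill the one-stud bay first, then the two-stud bay, then the three-stud bay; any ramekin may go in any bay. Leave the clip, spreader, measuring cup and peel where they lie.

Things in the scene. Friction and masses are not known exactly. Their poses are not given: they have to be found in the camera images.
- bay_1: Fixed floorless wooden U, bay 1: one steel stud (24 mm) on its back block. Outside 130 (y) x 116 mm (x); walls 16 mm thick, 30 high, round noses; inside 98 mm wide, 76 deep; back block 40 thick, 40 high. Origin: on the counter, centre of a ramekin seated touching the back. +x leads from the mouth (x=-34 mm, on the robot's side) to the back face (x=+42). Bays are about 200 mm apart, any order.
- bay_2: Fixed floorless wooden U, bay 2: two steel studs (24 mm) on its back block. Outside 130 (y) x 116 mm (x); walls 16 mm thick, 30 high, round noses; inside 98 mm wide, 76 deep; back block 40 thick, 40 high. Origin: on the counter, centre of a ramekin seated touching the back. +x leads from the mouth (x=-34 mm, on the robot's side) to the back face (x=+42). Bays are about 200 mm apart, any order.
- bay_3: Fixed floorless wooden U, bay 3: three steel studs (24 mm) on its back block. Outside 130 (y) x 116 mm (x); walls 16 mm thick, 30 high, round noses; inside 98 mm wide, 76 deep; back block 40 thick, 40 high. Origin: on the counter, centre of a ramekin seated touching the back. +x leads from the mouth (x=-34 mm, on the robot's side) to the back face (x=+42). Bays are about 200 mm apart, any order.
- ramekin_a: One of three identical white porcelain ramekins: straight-sided open cup, 84 mm in diameter, 46 mm high, wall 5 mm, about 0.24 kg, standing upright on the counter. Origin: centre of its underside, z up. A seated one sticks 8 mm out of the bay's mouth.
- ramekin_b: One of three identical white porcelain ramekins: straight-sided open cup, 84 mm in diameter, 46 mm high, wall 5 mm, about 0.24 kg, standing upright on the counter. Origin: centre of its underside, z up. A seated one sticks 8 mm out of the bay's mouth.
- ramekin_c: One of three identical white porcelain ramekins: straight-sided open cup, 84 mm in diameter, 46 mm high, wall 5 mm, about 0.24 kg, standing upright on the counter. Origin: centre of its underside, z up. A seated one sticks 8 mm out of the bay's mouth.
- clip: Bystander: steel spring clip, 70 x 20 mm, about 24 mm high, lying between two ramekin lanes. Origin: centre of its underside, +x along its length.
- spreader: Bystander: short flat oak spreader, 95 x 18 mm, 7 mm thick, lying between the other two lanes. Origin: about the middle of its underside, +x along it towards the wide end.
- measuring_cup: Bystander: copper-toned aluminium measuring cup, 80 mm in diameter, 55 mm high, with a flat handle reaching 132 mm from its centre along +x at the rim. Origin: centre of its underside.
- peel: Bystander: short oak turning peel lying flat, 290 mm long, 8 mm thick; blade 160 x 130 mm towards +x, handle 28 mm wide towards -x. Origin: on the counter at the blade's handle end, 20 mm inside the blade.
Mind the look-alikes: they are no part of the job. What is shaped like the bay_3 but blue or green is not meant.

How it is judged:
By the outcome, as a careful person would: the job done as asked, in the order asked, and still so for the second after the job is handed in, with the robot touching nothing.
It also fails if it takes over 67 s, if anything falls off the work surface, if the arm or the gripper's body presses on something with over 40 N, if the wrist force passes 120 N, or if a joint passes its speed limit or range.

## Working session

There is one attempt and no reset: what is moved stays moved. The work goes in short steps, Python scripts to look and compute and a tool call to move; the robot and the scene stay as the last step left them, time stands still between calls to the robot, and variables do not carry over. Pictures are saved under pics/ and viewed, at most 10 in all, crops included, and the job is handed in when it is done.

Besides the shell and the picture viewer there is one more tool, called after ">>>" as name(argument=value, ...) on one line, values as JSON. step_arm: Moves the arm, as the interface text tells. Its arguments: {"type":"object","properties":{"increments":{"type":"array"}},"required":["increments"]}

```bash
mkdir -p pics; cat > h.py <<'E'
import numpy as np, cv2
from bench import robot
def grab(n,save=None):
    f=robot.grab_frame(n)
    if save: cv2.imwrite('pics/'+save,cv2.cvtColor(np.asarray(f['frame']),cv2.COLOR_RGB2BGR))
    return f
def ray(f,u,v,z):
    R=cv2.Rodrigues(np.array(f['rvec'],float))[0]; t=np.array(f['tvec'],float)
    c=-R.T@t; d=R.T@np.array([(u-f['cx'])/f['fx'],(v-f['cy'])/f['fy'],1])
    return c+d*(z-c[2])/d[2]
def proj(f,p):
    return cv2.projectPoints(np.array([p],float),np.array(f['rvec'],float),np.array(f['tvec'],float),np.array([[f['fx'],0,f['cx']],[0,f['fy'],f['cy']],[0,0,1.]]),None)[0].ravel()
E
python3 - <<'E'
from h import *
for n in('top','scene'):
    f=grab(n,n+'0.png'); R=cv2.Rodrigues(np.array(f['rvec'],float))[0]; print(n,-R.T@np.array(f['tvec']),R.round(2).tolist())
s=robot.observe(); print(s['t'],s['position'],s['tcp_rot'],s['force'],s['finger_gap'])
E
```

```text
top [ 418.95960793   77.69472932 1342.08522728] [[0.01, -1.0, -0.01], [-1.0, -0.01, -0.05], [0.05, 0.01, -1.0]]
scene [1007.29858302 -383.08615378 1131.41407806] [[0.67, 0.74, 0.0], [0.61, -0.56, -0.55], [-0.41, 0.38, -0.83]]
0.1 [181.87763352 623.60738217 222.91559907] [ 1.41413114e-01  9.89950406e-01 -7.22040213e-04 -5.79809422e-05] [-0.14282141  0.62120225 -0.41194806] 1.0008311653124715
```

View pics/top0.png

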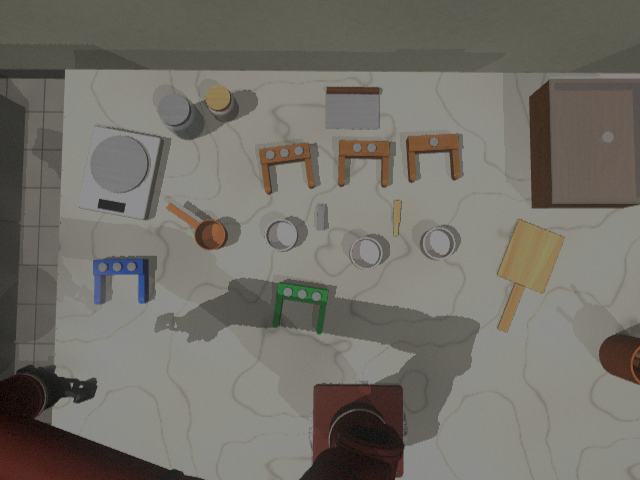

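View pics/scene0.png

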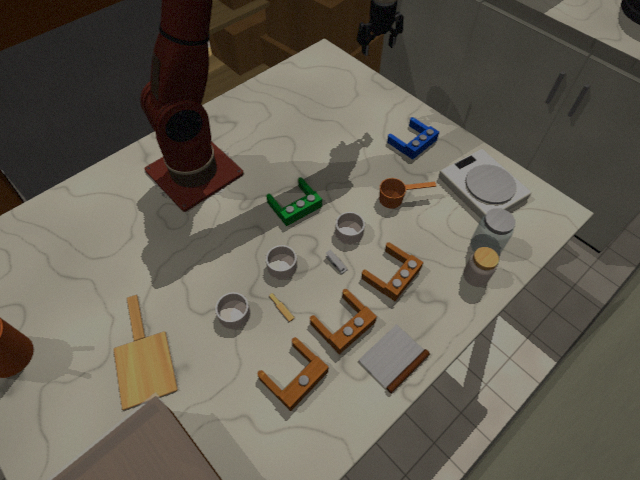

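The top view has the wooden bays at: 3 studs (287,155), 2 studs (365,150), 1 stud (433,143). The ramekins are at (282,235), (366,252) and (438,242), with the clip at (321,217) and the spreader at (397,217). Look-alikes are the blue U (121,270) and the green U (302,295), both with 3 studs, plus round things: the copper cup (210,235) and jars (176,112) and (218,100). I choose the three wooden U's and the three white cups.

```bash
cat > m.py <<'E'
from h import *
def bays(f,boxes):
    im=np.asarray(f['frame']); hsv=cv2.cvtColor(im,cv2.COLOR_RGB2HSV)
    m=((hsv[...,0]<16)&(hsv[...,1]>140)&(hsv[...,2]>60)).astype(np.uint8)
    n,l,s,c=cv2.connectedComponentsWithStats(m)
    return [(s[i],c[i],l==i) for i in range(1,n) if s[i][4]>200]
E
python3 - <<'E'
from m import *
f=grab('top'); im=np.asarray(f['frame'])
for s,c,mk in bays(f,None):
    if s[1]<120 or s[1]>160: continue
    print('bay comp',s,c)
    # walls: for rows near the mouth, left and right runs
    P=[[],[],[],[]]
    for v in range(s[1]+28,s[1]+s[3]-6,2):
        us=np.where(mk[v])[0]
        if len(us)<4: continue
        g=np.argmax(np.diff(us)); 
        if np.diff(us)[g]<20: continue
        print(v,us[0],us[g],us[g+1],us[-1])
    x0,y0,w,h,_=s
g=cv2.cvtColor(im,cv2.COLOR_RGB2HSV)
crop=cv2.resize(im[125:275,245:480],None,fx=3.4,fy=3.4,interpolation=cv2.INTER_CUBIC)
cv2.imwrite('pics/crop.png',cv2.cvtColor(crop,cv2.COLOR_RGB2BGR))
for n,cs in(('top',[(282,235),(366,252),(438,242)]),('scene',[(350,228),(281,262),(233,310)])):
    f=grab(n); im=cv2.cvtColor(np.asarray(f['frame']),cv2.COLOR_RGB2HSV)
    for u,v in cs:
        print(n,u,v,'rim plane',ray(f,u,v,46).round(0))
E
```

```text
bay comp [408 134  51  17 570] [432.39473684 142.34035088]
bay comp [339 141  50  15 530] [363.25849057 148.43773585]
bay comp [260 145  39  19 313] [277.90734824 154.32268371]
top 282 235 rim plane [499. 198.  46.]
top 366 252 rim plane [458. -17.  46.]
top 438 242 rim plane [ 486. -201.   46.]
scene 350 228 rim plane [516. 191.  46.]
scene 281 262 rim plane [470. -25.  46.]
scene 233 310 rim plane [ 496. -205.   46.]
```

View pics/crop.png

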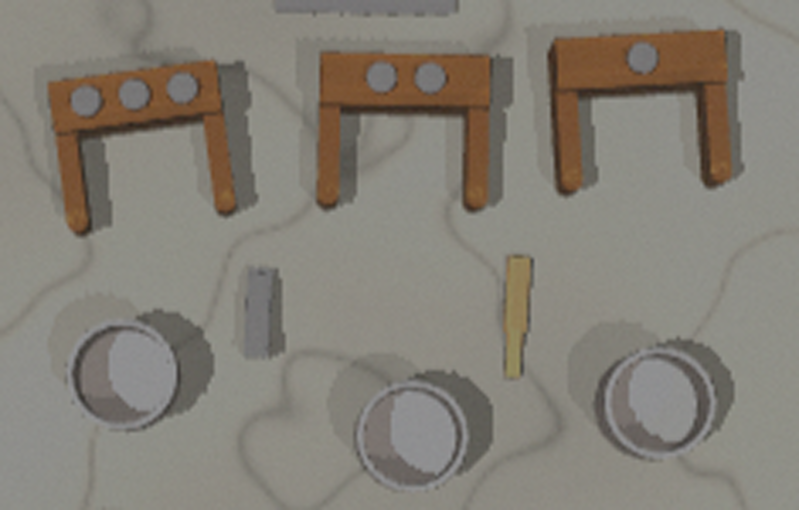

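The close crop confirms the choice: three wooden U's with 3, 2 and 1 studs left to right, and three white cups below them. The clip is at crop (262,312) and the spreader at (517,316), both between lanes.

```bash
python3 - <<'E'
from h import *
f=grab('top')
P=lambda u,v,z: ray(f,(u+.5)/3.4-.5+245,(v+.5)/3.4-.5+125,z)
B={3:([(80,220),(226,198)],[(86,101),(134,94),(183,87)]),2:([(328,194),(476,198)],[(381,77),(430,77)]),1:([(570,180),(717,175)],[(642,58)])}
fs=grab('scene')
for k,(n,s) in B.items():
    N=np.array([P(*q,30) for q in n]); S=np.array([P(*q,41) for q in s])
    m=N.mean(0)[:2]; st=S.mean(0)[:2]; d=st-m; 
    yaw=np.arctan2(d[1],d[0]); e=N[0]-N[1]; yaw2=np.arctan2(-e[0],e[1])
    yw=yaw2; o=st-62*np.array([np.cos(yw),np.sin(yw)])
    print(k,'noses',m.round(),'width',np.linalg.norm(e).round(),'stud',st.round(),'len',np.linalg.norm(d).round(),'yaw',np.degrees([yaw,yaw2]).round(1),'origin',o.round())
    print('   proj stud in scene',proj(fs,[*st,41]).round())
for k,q in dict(a=(125,375),b=(413,436),c=(661,402)).items():
    p=P(*q,46); print(k,p.round(1),proj(fs,p).round())
for k,q in dict(clip=(262,312),clipt=(262,268),clipb=(262,355),sp=(517,316)).items(): print(k,P(*q,15).round())
E
```

```text
3 noses [628. 181.] width 113.0 stud [714. 196.] len 88.0 yaw [9.6 9.2] origin [653. 186.]
   proj stud in scene [404. 273.]
2 noses [640.  -9.] width 113.0 stud [729. -10.] len 89.0 yaw [-0.8 -1. ] origin [667.  -9.]
   proj stud in scene [353. 326.]
1 noses [ 656. -193.] width 112.0 stud [ 746. -190.] len 90.0 yaw [2.2 2.5] origin [ 684. -193.]
   proj stud in scene [303. 380.]
a [499.5 199.4  46. ] [348. 223.]
b [456.  -17.5  46. ] [280. 257.]
c [ 483.5 -203.2   46. ] [230. 306.]
clip [551.  97.  15.]
clipt [585.  98.  15.]
clipb [518.  97.  15.]
sp [550. -99.  15.]
```

>>> step_arm(increments=[[[0,0,0],[0,0,-6.3],25],[[0,0,0],[0,0,-6.3],25],[[0,0,0],[0,0,-6.2],25],[[-23,-27.5,0],[0,0,0],25],[[-23,-27.5,0],[0,0,0],25]])

```text
t: 0.77
position: [228.8, 571.5, 223.1]
tcp_rot: [-0.025, 1.0, -0.0, -0.001]
force: [1.2, 0.2, 0.5]
finger_gap: 0.307
finger_force: 0.0
```

>>> step_arm(increments=[[[-23,-27.5,0],[0,0,0],25],[[-23,-27.5,0],[0,0,0],25],[[-23,-27.5,0],[0,0,0],25],[[-23,-27.5,0],[0,0,0],25],[[-23,-27.5,0],[0,0,0],25]])

```text
t: 1.18
position: [352.3, 437.4, 223.9]
tcp_rot: [-0.022, 1.0, 0.0, 0.0]
force: [0.9, 0.4, 0.6]
finger_gap: 0.292
finger_force: 0.0
```

>>> step_arm(increments=[[[-23,-27.5,0],[0,0,0],25],[[-23,-27.5,0],[0,0,0],25],[[-23,-27.5,0],[0,0,0],25],[[-23,-27.5,0],[0,0,0],25],[[-23,-27.5,0],[0,0,0],25]])

```text
t: 1.6
position: [473.3, 305.0, 224.0]
tcp_rot: [-0.022, 1.0, 0.0, 0.0]
force: [0.5, 0.3, 0.2]
finger_gap: 0.292
finger_force: 0.0
```

>>> step_arm(increments=[[[3,-37,0],[0,0,0],25],[[3,-37,0],[0,0,0],25],[[3,-37,0],[0,0,0],25],[[3,-37,0],[0,0,0],25],[[3,-37,0],[0,0,0],25]])

```text
t: 2.02
position: [465.2, 119.2, 223.8]
tcp_rot: [-0.022, 1.0, 0.0, 0.0]
force: [1.1, -0.4, 1.3]
finger_gap: 0.295
finger_force: 0.0
```

>>> step_arm(increments=[[[3,-37,0],[0,0,0],25],[[3,-37,0],[0,0,0],25],[[3,-37,0],[0,0,0],25],[[3,-37,0],[0,0,0],25],[[3,-37,0],[0,0,0],25]])

```text
t: 2.43
position: [458.3, -66.2, 224.0]
tcp_rot: [-0.022, 1.0, 0.0, 0.0]
force: [1.2, 0.4, 0.5]
finger_gap: 0.296
finger_force: 0.0
```

>>> step_arm(increments=[[[3,-37,0],[0,0,0],25],[[3,-37,0],[0,0,0],25],[[0,0,0],[0,0,0],25]])

```text
t: 2.68
position: [454.9, -146.2, 224.4]
tcp_rot: [-0.018, 1.0, -0.001, 0.001]
force: [-0.4, -0.4, -0.0]
finger_gap: 0.292
finger_force: 0.0
```

```bash
cat >> h.py <<'E'
from scipy.spatial.transform import Rotation as Ro
def go(*pts):
    s=robot.observe(); R=Ro.from_quat(s['tcp_rot']).as_matrix(); p=np.array(s['position'])
    print('t',round(s['t'],2),'pos',p.round(1),'theta',round(np.degrees(np.arctan2(R[1,0],R[0,0]))%360,1),'zax',R[:,2].round(3),'F',np.round(s['force'],1),'gap',round(s['finger_gap'],2),'j',np.round(s['joint_pos'],2))
    for q in pts:
        print(' to',q,'tool d',(R.T@(np.array(q)-p)).round(1)); p=np.array(q)
E
python3 - <<'E'
from h import *
go([483.5,-203,150])
grab('wrist','w1.png')
E
```

```text
t 2.68 pos [ 454.9 -146.2  224.4] theta 182.0 zax [ 0.001 -0.002 -1.   ] F [-0.4 -0.4 -0. ] gap 0.29 j [-0.48 -0.06  0.68  1.9   0.04  1.29  1.79]
 to [483.5, -203, 150] tool d [-26.5 -57.7  74.5]
```

View pics/w1.png

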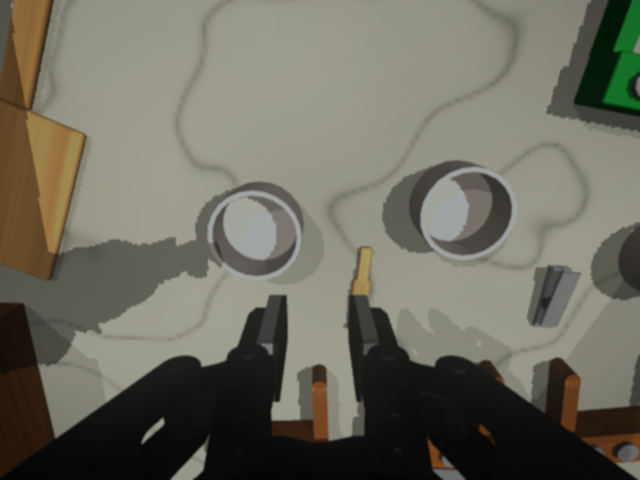

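The wrist view shows ramekin c's rim at (255,235) and b's at (467,213), with the fingertips clear. I'll check those against the top view.

```bash
python3 - <<'E'
from h import *
f=grab('wrist')
print(ray(f,255,235,46),ray(f,467,213,46), ray(f,209,235,46),ray(f,301,235,46))
print(ray(f,270,300,200),ray(f,362,300,200))
E
```

```text
[ 483.31090272 -196.43098707   46.        ] [456.55295027 -13.33476415  46.        ] [ 484.8138146  -236.83779647   46.        ] [ 481.80805448 -156.02588865   46.        ]
[ 466.54122391 -165.45932043  200.        ] [ 464.85390507 -120.13512736  200.        ]
```

>>> step_arm(increments=[[[-7,-19.5,18],[0,0,0],25],[[-7,-19.5,18],[0,0,0],25],[[-7,-19.5,18],[0,0,0],25],[[-5,0,18],[0,0,-0.5],25],[[0,0,0],[0,0,0],25]])

```text
t: 3.2
position: [483.7, -194.7, 148.6]
tcp_rot: [-0.027, 1.0, 0.0, -0.002]
force: [-2.2, 1.2, -0.4]
finger_gap: 0.293
finger_force: 0.0
```

```bash
python3 - <<'E'
from h import *
go([483.5,-203,45])
E
```

```text
t 3.2 pos [ 483.7 -194.7  148.6] theta 183.1 zax [-0.005  0.    -1.   ] F [-2.2  1.2 -0.4] gap 0.29 j [-0.4   0.15  0.76  1.9  -0.11  1.14  2.03]
 to [483.5, -203, 45] tool d [  0.2  -8.3 103.6]
```

```bash
cat > rim.py <<'E'
from h import *
def rims(n,guess,save=None):
    f=grab(n,save); g=cv2.cvtColor(np.asarray(f['frame']),cv2.COLOR_RGB2GRAY).astype(np.float32)
    out=[]
    for c in guess:   # outer rim edge: bright->dark going outwards, along world-circle rays at z=46
        pts=[]
        for a in np.radians(np.arange(0,360,5)):
            rr=np.arange(30,52,.5)
            P=np.array([proj(f,[c[0]+r*np.cos(a),c[1]+r*np.sin(a),46]) for r in rr],np.float32)
            if P.min()<2 or P[:,0].max()>637 or P[:,1].max()>477: continue
            v=cv2.remap(g,P[:,0].reshape(1,-1),P[:,1].reshape(1,-1),cv2.INTER_LINEAR).ravel()
            d=np.diff(cv2.GaussianBlur(v.reshape(1,-1),(5,1),0).ravel()); i=np.argmin(d)
            if d[i]<-4: pts.append([c[0]+rr[i]*np.cos(a),c[1]+rr[i]*np.sin(a)])
        p=np.array(pts)
        for _ in range(6):
            A=np.c_[2*p,np.ones(len(p))]; x=np.linalg.lstsq(A,(p**2).sum(1),rcond=None)[0]
            R=np.sqrt(x[2]+x[0]**2+x[1]**2); e=abs(np.hypot(*(p-x[:2]).T)-R); p=p[e<=max(1.5,np.percentile(e,85))]
        print(n,c,'->',x[:2].round(1),'R',R.round(1),'n',len(p),'res',e.mean().round(2)); out.append(x[:2])
    return f,out
E
python3 - <<'E'
from rim import *
rims('top',[(499,199),(456,-16),(483,-200)])
rims('wrist',[(456,-14),(483,-199)],'w2.png')
rims('scene',[(499,199),(456,-16),(483,-200)])
E
```

```text
top (499, 199) -> [498.2 196.9] R 36.2 n 44 res 0.47
top (456, -16) -> [454.5 -12.2] R 36.4 n 41 res 0.49
top (483, -200) -> [ 480.4 -196.1] R 35.4 n 30 res 0.56
wrist (456, -14) -> [458.  -16.4] R 40.9 n 43 res 0.16
wrist (483, -199) -> [ 484.4 -201.2] R 41.0 n 54 res 0.17
scene (499, 199) -> [501.7 203.3] R 42.3 n 26 res 0.44
scene (456, -16) -> [457.6 -15.8] R 41.9 n 26 res 0.33
scene (483, -200) -> [ 484.8 -201.2] R 41.7 n 26 res 0.28
```

View pics/w2.png

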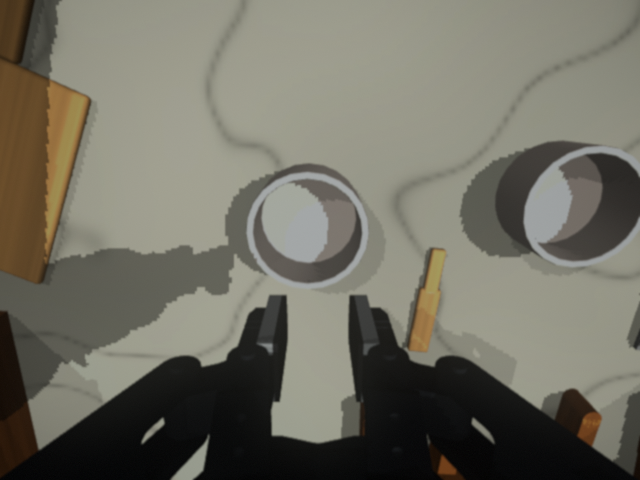

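The wrist view has the cup at (307,230) with the fingers ahead and aligned. The wrist and scene views agree on c at (484.5,-201), so I'm lowering the parted fingers into the cup.

>>> step_arm(increments=[[[0,-3.3,20],[0,0,0],25],[[0,-3.3,20],[0,0,0],25],[[0,0,20],[0,0,0],25],[[0,0,20],[0,0,0],25],[[0,0,0],[0,0,0],25]])

```text
t: 3.77
position: [483.8, -200.7, 70.0]
tcp_rot: [-0.027, 1.0, 0.001, -0.001]
force: [-0.5, -0.3, -1.5]
finger_gap: 0.294
finger_force: 0.0
```

```bash
python3 - <<'E'
from rim import *
go([484.5,-201.2,46])
f=grab('wrist','w3.png')
E
```

```text
t 3.77 pos [ 483.8 -200.7   70. ] theta 183.1 zax [-0.003  0.001 -1.   ] F [-0.5 -0.3 -1.5] gap 0.29 j [-0.34  0.27  0.74  1.97 -0.22  0.98  2.13]
 to [484.5, -201.2, 46] tool d [-0.8 -0.6 24. ]
```

View pics/w3.png

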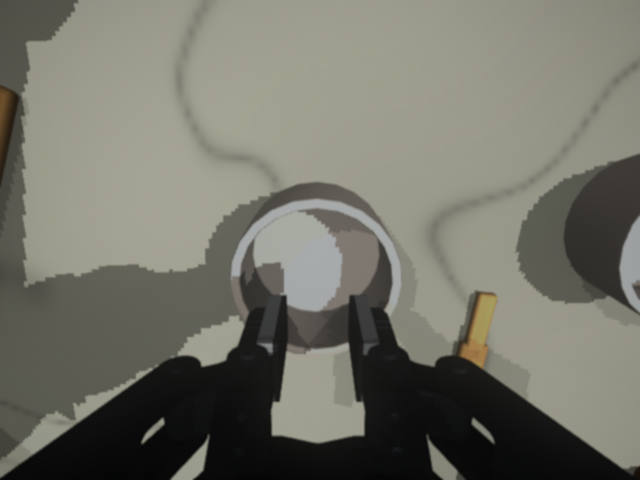

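The view shows the cup centred between the fingers, rim at about (316,275), with the tips over its interior. Lowering into it.

>>> step_arm(increments=[[[0,0,8],[0,0,0],25],[[0,0,8],[0,0,0],25],[[0,0,8],[0,0,0],25],[[0,0,0],[0,0,0],25]])

```text
t: 4.15
position: [484.5, -202.1, 46.8]
tcp_rot: [-0.027, 1.0, 0.0, -0.001]
force: [-0.3, 0.1, 0.0]
finger_gap: 0.292
finger_force: 0.0
```

```bash
python3 - <<'E'
from rim import *
go()
rims('scene',[(484.5,-201)],'s3.png')
E
```

```text
t 4.15 pos [ 484.5 -202.1   46.8] theta 183.1 zax [-0.001  0.    -1.   ] F [-0.3  0.1  0. ] gap 0.29 j [-0.32  0.31  0.73  1.99 -0.25  0.94  2.16]
scene (484.5, -201) -> [ 489.1 -201.4] R 38.0 n 24 res 0.49
```

View pics/s3.png

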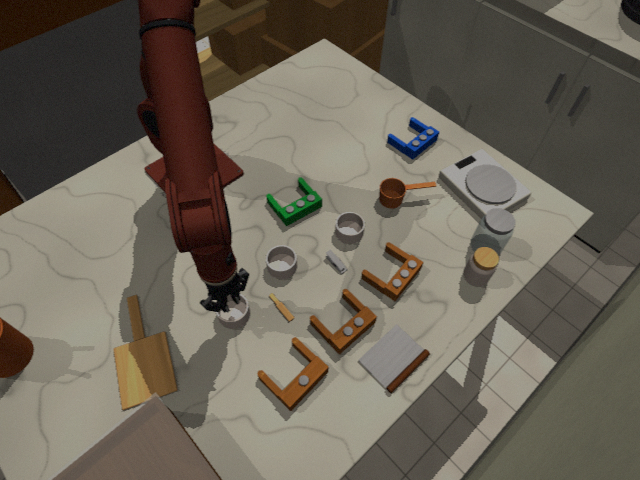

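The scene view confirms the fingers are inside cup c at (232,310). I'll take one enlarged crop of the bays to check their poses against the top view.

```bash
python3 - <<'E'
import cv2
im=cv2.imread('pics/s3.png')[235:415,250:430]
cv2.imwrite('pics/c3.png',cv2.resize(im,None,fx=3.3,fy=3.3,interpolation=cv2.INTER_CUBIC))
E
```

```text
(no output)
```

View pics/c3.png

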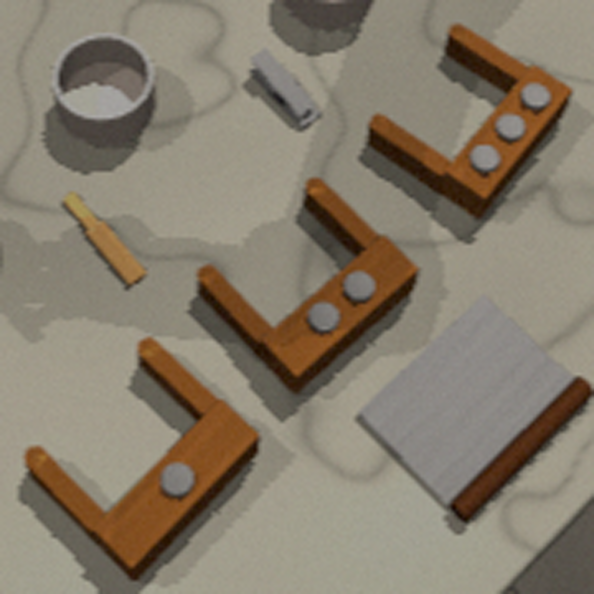

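The crop shows the noses at (151,349)/(38,456) for bay 1, (316,190)/(208,275) for bay 2 and (460,35)/(379,125) for bay 3. The studs are clear.

```bash
python3 - <<'E'
from h import *
f=grab('scene')
P=lambda u,v,z: ray(f,(u+.5)/3.3-.5+250,(v+.5)/3.3-.5+235,z)
B={1:([(151,349),(38,456)],[(178,479)]),2:([(316,190),(208,275)],[(359,285),(324,317)]),3:([(460,35),(379,125)],[(536,96),(511,126),(486,157)])}
for k,(n,s) in B.items():
    N=np.array([P(*q,30) for q in n]); st=np.array([P(*q,41) for q in s]).mean(0)[:2]
    m=N.mean(0)[:2]; d=st-m; e=N[0]-N[1]
    print(k,m.round(),'w',np.linalg.norm(e).round(),st.round(),'len',np.linalg.norm(d).round(),'yaw',np.degrees([np.arctan2(d[1],d[0]),np.arctan2(-e[0],e[1])]).round(1),'o',(st-62*d/np.linalg.norm(d)).round())
E
```

```text
1 [ 661. -193.] w 113.0 [ 747. -188.] len 86.0 yaw [3.4 3.1] o [ 685. -192.]
2 [644. -10.] w 112.0 [729.  -9.] len 85.0 yaw [ 0.8 -2. ] o [667.  -9.]
3 [631. 182.] w 114.0 [715. 199.] len 85.0 yaw [11.2  7.5] o [654. 187.]
```

Both views agree: bay 1 origin is about (685,-192.5) at 3°, bay 2 (667,-9.5) at 0°, bay 3 (654,187) at 9.5°. Pushing c towards bay 1.

>>> step_arm(increments=[[[-5,0,0],[0,0,0],25],[[-6,0,0],[0,0,0],25],[[-9,0,0],[0,0,0],25],[[-10,0,0],[0,0,0],25],[[-10,0,0],[0,0,0],25]])

```text
t: 4.67
position: [526.4, -200.2, 47.9]
tcp_rot: [-0.027, 1.0, -0.0, 0.0]
force: [1.8, -0.1, -0.1]
finger_gap: 0.294
finger_force: 0.0
```

>>> step_arm(increments=[[[-10,0,0],[0,0,0],25],[[-10,0,0],[0,0,0],25],[[-10,0,0],[0,0,0],25],[[-10,0,0],[0,0,0],25],[[-8,0,0],[0,0,0],25]])

```text
t: 5.08
position: [574.1, -197.7, 47.6]
tcp_rot: [-0.027, 1.0, -0.0, -0.0]
force: [0.6, -0.4, 0.4]
finger_gap: 0.288
finger_force: 0.0
```

```bash
python3 - <<'E'
from rim import *
go([685,-192.5,46])
p=robot.observe()['position']
rims('scene',[(p[0]-14,p[1])])
rims('top',[(p[0]-14,p[1])])
E
```

```text
t 5.08 pos [ 574.1 -197.7   47.6] theta 183.1 zax [-0. -0. -1.] F [ 0.6 -0.4  0.4] gap 0.29 j [-0.28  0.47  0.68  1.79 -0.34  1.    2.16]
 to [685, -192.5, 46] tool d [-111.    -0.7    1.6]
scene (np.float64(560.0760932820459), np.float64(-197.7035620209103)) -> [ 558.9 -196.8] R 45.2 n 7 res 0.43
top (np.float64(560.0760932820459), np.float64(-197.7035620209103)) -> [ 587.1 -170.2] R 13.5 n 3 res 0.0
```

>>> step_arm(increments=[[[-10,0,0],[0,0,0],25],[[-10,0,0],[0,0,0],25],[[-10,0,0],[0,0,0],25],[[-10,0,0],[0,0,0],25],[[-10,0,0],[0,0,0],25]])

```text
t: 5.6
position: [624.0, -195.0, 47.7]
tcp_rot: [-0.027, 1.0, 0.0, 0.0]
force: [-0.4, -0.8, -0.6]
finger_gap: 0.293
finger_force: 0.0
```

>>> step_arm(increments=[[[-10,0,0],[0,0,0],25],[[-8,0,0],[0,0,0],25],[[-7,0,0],[0,0,0],25],[[-6,0,0],[0,0,0],25],[[0,0,0],[0,0,0],25]])

```text
t: 6.02
position: [654.9, -193.2, 47.6]
tcp_rot: [-0.027, 1.0, -0.0, 0.0]
force: [0.4, 0.8, 0.3]
finger_gap: 0.293
finger_force: 0.0
```

```bash
python3 - <<'E'
from rim import *
go([685,-192.5,46])
im=np.asarray(grab('scene')['frame'])[300:420,220:360]; a=cv2.resize(im,None,fx=3,fy=3,interpolation=cv2.INTER_CUBIC)
im=np.asarray(grab('top')['frame'])[120:240,390:490]; b=cv2.resize(im,(300,360),interpolation=cv2.INTER_CUBIC)
cv2.imwrite('pics/d1.png',np.hstack([a,b])[...,::-1])
E
```

```text
t 6.02 pos [ 654.9 -193.2   47.6] theta 183.1 zax [ 0. -0. -1.] F [0.4 0.8 0.3] gap 0.29 j [-0.24  0.61  0.64  1.59 -0.4   1.08  2.13]
 to [685, -192.5, 46] tool d [-30.1  -0.9   1.6]
```

View pics/d1.png

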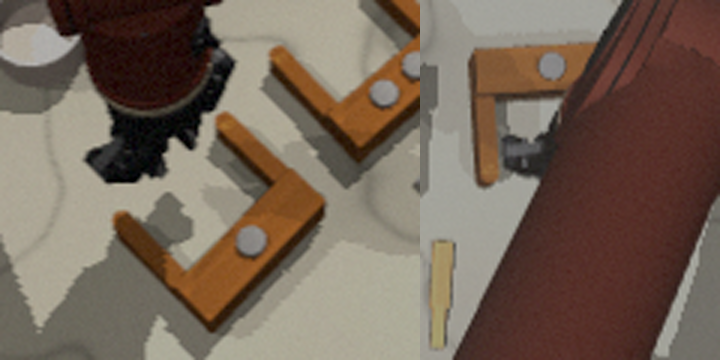

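The fingers are at the bay 1 mouth, but a white cup is still visible at crop (30,35), roughly its old place. Measuring where it is.

```bash
python3 - <<'E'
from rim import *
rims('scene',[(484,-200),(458,-16),(501.7,203)])
f=grab('scene')
for p in [(484.5,-201,46),(458,-16,46),(640,-194,46)]: print(proj(f,p))
rims('wrist',[(484,-200),(620,-194),(640,-194)])
f=grab('wrist'); print([proj(f,(x,-194,46)).round() for x in (600,640,655,670)])
E
```

```text
scene (484, -200) -> [ 485.2 -201.2] R 41.4 n 24 res 0.25
scene (458, -16) -> [472.4 -11.9] R 27.2 n 9 res 0.39
scene (501.7, 203) -> [502.9 201.8] R 41.0 n 26 res 0.52
[231.40995591 306.04973118]
[280.72836351 257.30991114]
[272.42062012 347.96582507]Traceback (most recent call last):
  File "<stdin>", line 5, in <module>
  File "rim.py", line 16, in rims
    A=np.c_[2*p,np.ones(len(p))]; x=np.linalg.lstsq(A,(p**2).sum(1),rcond=None)[0]
                                                      ~~~~~~~~~~^^^
    return umr_sum(a, axis, dtype, out, keepdims, initial, where)
numpy.exceptions.AxisError: axis 1 is out of bounds for array of dimension 1
```

```bash
python3 - <<'E'
from h import *
f=grab('wrist'); R=cv2.Rodrigues(np.array(f['rvec'],float))[0]; t=np.array(f['tvec'],float)
c=-R.T@t; print('fx',f['fx'],'cam',c.round(1),'fwd',R[2].round(2),robot.observe()['position'].round(1))
for z in (60,45,35,22,10): 
    p=[ray(f,u,297,z) for u in (268,286,350,370)]; print(z,p[1][0].round(1),[round(q[1],1) for q in p],'gap',(p[2][1]-p[1][1]).round(1))
E
```

```text
fx 391.7810536719885 cam [ 574.6 -197.7  197.7] fwd [ 0.31  0.02 -0.95] [ 653.3 -193.7   47.8]
60 644.3 [np.float64(-213.3), np.float64(-206.3), np.float64(-181.5), np.float64(-173.7)] gap 24.9
45 651.9 [np.float64(-215.0), np.float64(-207.3), np.float64(-179.7), np.float64(-171.1)] gap 27.6
35 657.0 [np.float64(-216.1), np.float64(-207.9), np.float64(-178.5), np.float64(-169.3)] gap 29.4
22 663.6 [np.float64(-217.6), np.float64(-208.7), np.float64(-177.0), np.float64(-167.1)] gap 31.7
10 669.6 [np.float64(-219.0), np.float64(-209.4), np.float64(-175.6), np.float64(-165.0)] gap 33.9
```

```bash
python3 - <<'E'
from h import *
f=grab('scene')
for y in(-218,-170):
  for z in (60,45,30,15): print(y,z,proj(f,(655,y,z)).round(1), 'crop',((proj(f,(655,y,z))-[220,300])*3).round())
go()
E
```

```text
-218 60 [268.1 357.1] crop [144. 171.]
-218 45 [268.6 359.2] crop [146. 178.]
-218 30 [269.2 361.3] crop [148. 184.]
-218 15 [269.7 363.3] crop [149. 190.]
-170 60 [283.7 343.8] crop [191. 131.]
-170 45 [284.1 346.1] crop [192. 138.]
-170 30 [284.5 348.3] crop [193. 145.]
-170 15 [284.8 350.4] crop [194. 151.]
t 6.37 pos [ 653.4 -193.7   47.8] theta 183.0 zax [-0.  0. -1.] F [0.2 1.  0.6] gap 0.29 j [-0.24  0.61  0.64  1.59 -0.4   1.08  2.13]
```

The cup hasn't moved, so the fingertips passed over its rim and must sit higher than I assumed. I'll probe the counter gently here, on free ground inside the mouth, to find the tip height.

>>> step_arm(increments=[[[0,0,3],[0,0,0],25],[[0,0,3],[0,0,0],25],[[0,0,3],[0,0,0],25],[[0,0,3],[0,0,0],25],[[0,0,3],[0,0,0],25]])

```text
t: 6.78
position: [653.6, -193.5, 32.2]
tcp_rot: [-0.027, 1.0, 0.0, -0.0]
force: [0.5, -0.1, 0.4]
finger_gap: 0.291
finger_force: 0.0
```

```bash
python3 - <<'E'
from h import *
go()
f=grab('wrist','w4.png')
# shadow/tip closeness: print gap at tip rows
g=cv2.cvtColor(np.asarray(f['frame']),cv2.COLOR_RGB2GRAY)
for v in (290,294,298,302,306): print(v,g[v,240:400:4].tolist())
E
```

```text
t 6.78 pos [ 653.6 -193.5   32.2] theta 183.0 zax [-0.  0. -1.] F [ 0.5 -0.1  0.4] gap 0.29 j [-0.23  0.62  0.63  1.6  -0.41  1.06  2.14]
290 [100, 101, 101, 100, 100, 101, 101, 101, 101, 103, 102, 102, 103, 103, 101, 102, 103, 102, 103, 151, 166, 166, 166, 166, 165, 165, 165, 165, 165, 165, 165, 166, 164, 165, 152, 102, 101, 101, 100, 100]
294 [100, 101, 101, 100, 100, 99, 101, 98, 86, 86, 86, 81, 100, 101, 102, 101, 103, 102, 102, 154, 166, 166, 165, 166, 166, 165, 165, 162, 131, 135, 135, 134, 163, 163, 135, 100, 100, 101, 101, 100]
298 [99, 100, 100, 99, 100, 100, 99, 78, 63, 63, 57, 33, 100, 101, 101, 101, 101, 102, 102, 164, 161, 166, 165, 166, 166, 165, 164, 146, 36, 63, 65, 63, 145, 164, 123, 98, 95, 100, 100, 99]
302 [89, 100, 99, 100, 99, 100, 100, 64, 63, 63, 48, 33, 101, 101, 102, 101, 101, 101, 101, 164, 144, 145, 146, 151, 165, 165, 165, 146, 35, 60, 64, 64, 104, 163, 116, 86, 79, 80, 81, 88]
306 [78, 94, 99, 99, 91, 90, 90, 62, 62, 63, 37, 32, 94, 100, 102, 101, 101, 100, 102, 164, 144, 145, 145, 145, 158, 164, 165, 126, 35, 49, 64, 63, 72, 150, 82, 76, 81, 80, 80, 81]
```

>>> step_arm(increments=[[[0,0,2],[0,0,0],25],[[0,0,2],[0,0,0],25],[[0,0,2],[0,0,0],25],[[0,0,0],[0,0,0],25]])

```text
t: 7.17
position: [653.5, -193.5, 26.2]
tcp_rot: [-0.027, 1.0, 0.0, -0.0]
force: [0.1, 0.1, -0.1]
finger_gap: 0.293
finger_force: 0.0
```

>>> step_arm(increments=[[[0,0,2],[0,0,0],25],[[0,0,2],[0,0,0],25],[[0,0,0],[0,0,0],25]])

```text
t: 7.42
position: [653.5, -193.5, 22.3]
tcp_rot: [-0.027, 1.0, 0.0, -0.0]
force: [-0.6, -0.4, 0.0]
finger_gap: 0.294
finger_force: 0.0
```

>>> step_arm(increments=[[[0,0,2],[0,0,0],25],[[0,0,2],[0,0,0],25],[[0,0,0],[0,0,0],25]])

```text
t: 7.67
position: [653.5, -193.5, 18.2]
tcp_rot: [-0.027, 1.0, 0.0, -0.0]
force: [-0.2, 1.0, 0.6]
finger_gap: 0.295
finger_force: 0.0
```

>>> step_arm(increments=[[[0,0,2],[0,0,0],25],[[0,0,1],[0,0,0],25],[[0,0,0],[0,0,0],25]])

```text
t: 7.92
position: [653.6, -193.5, 15.4]
tcp_rot: [-0.027, 1.0, 0.0, -0.0]
force: [0.1, -0.3, 0.5]
finger_gap: 0.294
finger_force: 0.0
```

```bash
python3 - <<'E'
from rim import *
go()
f=grab('wrist')
g=cv2.cvtColor(np.asarray(f['frame']),cv2.COLOR_RGB2GRAY)
for v in (270,280,290,294): print(v,g[v,240:400:4].tolist())
E
```

```text
t 7.92 pos [ 653.6 -193.5   15.4] theta 183.0 zax [-0.  0. -1.] F [ 0.1 -0.3  0.5] gap 0.29 j [-0.22  0.64  0.62  1.61 -0.42  1.03  2.15]
270 [163, 163, 164, 164, 164, 164, 163, 164, 164, 163, 163, 164, 165, 164, 164, 164, 164, 164, 163, 165, 163, 164, 164, 164, 164, 164, 163, 163, 164, 164, 163, 162, 162, 162, 162, 162, 162, 162, 162, 162]
280 [109, 107, 107, 101, 101, 161, 163, 163, 164, 163, 163, 163, 162, 163, 163, 163, 164, 130, 123, 107, 107, 107, 163, 163, 163, 163, 163, 163, 163, 164, 163, 163, 163, 162, 161, 161, 161, 161, 161, 162]
290 [100, 99, 100, 99, 100, 101, 148, 162, 163, 163, 164, 108, 104, 100, 100, 100, 99, 99, 100, 99, 101, 101, 100, 127, 153, 162, 162, 163, 162, 163, 162, 162, 162, 162, 163, 162, 161, 162, 161, 161]
294 [99, 99, 100, 99, 101, 100, 149, 122, 92, 91, 92, 80, 98, 100, 100, 99, 99, 99, 99, 100, 99, 100, 99, 100, 160, 162, 162, 158, 128, 133, 133, 132, 161, 162, 162, 162, 162, 162, 159, 150]
```

>>> step_arm(increments=[[[0,0,1.5],[0,0,0],25],[[0,0,1.5],[0,0,0],25],[[0,0,0],[0,0,0],25]])

```text
t: 8.22
position: [653.6, -193.5, 12.4]
tcp_rot: [-0.027, 1.0, 0.0, -0.0]
force: [-0.6, 1.0, -0.6]
finger_gap: 0.293
finger_force: 0.0
```

>>> step_arm(increments=[[[0,0,1.5],[0,0,0],25],[[0,0,1.5],[0,0,0],25],[[0,0,0],[0,0,0],25]])

```text
t: 8.47
position: [653.5, -193.5, 9.4]
tcp_rot: [-0.026, 1.0, 0.0, -0.0]
force: [0.2, 0.7, 0.5]
finger_gap: 0.295
finger_force: 0.0
```

```bash
python3 - <<'E'
from h import *
go(); f=grab('wrist'); R=cv2.Rodrigues(np.array(f['rvec'],float))[0]; print(-R.T@np.array(f['tvec']))
a=np.asarray(f['frame'])[140:480]; b=np.asarray(grab('scene')['frame'])[320:400,230:320]
b=cv2.resize(b,(383,340),interpolation=cv2.INTER_CUBIC)
cv2.imwrite('pics/e.png',np.hstack([a[:,110:510],b])[...,::-1])
E
```

```text
t 8.47 pos [ 653.5 -193.5    9.4] theta 183.0 zax [-0.  0. -1.] F [0.2 0.7 0.5] gap 0.29 j [-0.22  0.65  0.62  1.61 -0.42  1.02  2.15]
[ 574.86252478 -197.44763074  159.325665  ]
```

View pics/e.png

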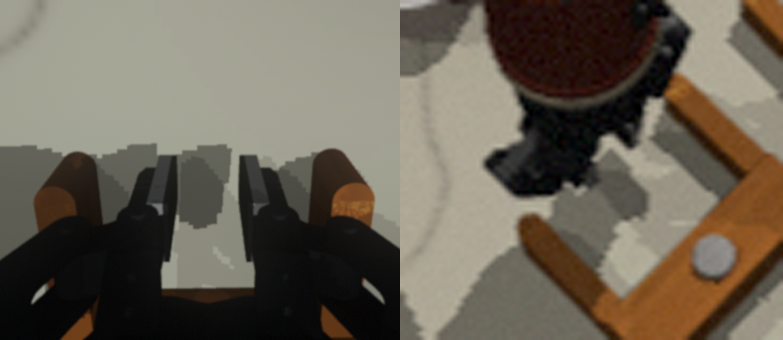

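The view shows noses at (75,165) and (345,165), and no counter contact even with the TCP at 9 mm. The pad spacing puts the tips about 7–12 mm behind the TCP, so a TCP z of about 10 suits the cup. Going up, back to c, and down with force checks.

>>> step_arm(increments=[[[0,0,-32],[0,0,0],25],[[0,0,-32],[0,0,0],25],[[20,0,-5],[0,0,0],25],[[30,0,0],[0,0,0],25],[[35,0,0],[0,0,0],25]])

```text
t: 8.98
position: [569.4, -198.0, 79.5]
tcp_rot: [-0.027, 1.0, -0.0, 0.001]
force: [0.1, 0.2, 1.9]
finger_gap: 0.289
finger_force: 0.0
```

>>> step_arm(increments=[[[35,0,0],[0,0,0],25],[[30,0,0],[0,0,0],25],[[19,0,0],[0,0,0],25],[[0,0,0],[0,0,0],25],[[0,0,0],[0,0,0],25]])

```text
t: 9.4
position: [484.8, -202.4, 79.2]
tcp_rot: [-0.026, 1.0, 0.001, 0.001]
force: [0.5, 0.1, -0.2]
finger_gap: 0.298
finger_force: 0.0
```

```bash
python3 - <<'E'
from rim import *
go([484.5,-201.2,40])
rims('scene',[(485,-201)])
E
```

```text
t 9.4 pos [ 484.8 -202.4   79.2] theta 183.0 zax [ 0.001  0.001 -1.   ] F [ 0.5  0.1 -0.2] gap 0.3 j [-0.35  0.25  0.75  1.97 -0.21  1.    2.13]
 to [484.5, -201.2, 40] tool d [ 0.3  1.2 39.2]
scene (485, -201) -> [ 486.1 -201.7] R 40.5 n 23 res 0.4
```

>>> step_arm(increments=[[[0,1,15],[0,0,0],25],[[0,0,15],[0,0,0],25],[[0,0,10],[0,0,0],25],[[0,0,5],[0,0,0],25],[[0,0,0],[0,0,0],25]])

```text
t: 9.87
position: [484.7, -201.4, 32.7]
tcp_rot: [-0.027, 1.0, -0.0, -0.001]
force: [-0.5, -0.4, -0.0]
finger_gap: 0.291
finger_force: 0.0
```

>>> step_arm(increments=[[[0,0,4],[0,0,0],25],[[0,0,4],[0,0,0],25],[[0,0,4],[0,0,0],25],[[0,0,4],[0,0,0],25],[[0,0,4],[0,0,0],25]])

```text
t: 10.28
position: [485.0, -201.5, 13.5]
tcp_rot: [-0.027, 1.0, 0.0, 0.0]
force: [-0.3, 0.2, -0.1]
finger_gap: 0.293
finger_force: 0.0
```

>>> step_arm(increments=[[[-5,0,0],[0,0,0],25],[[-7,0,0],[0,0,0],25],[[-8,0,0],[0,0,0],25],[[-8,0,0],[0,0,0],25],[[-7,0,0],[0,0,0],25]])

```text
t: 10.7
position: [520.9, -199.6, 13.8]
tcp_rot: [-0.027, 1.0, -0.0, -0.0]
force: [-1.9, -0.1, 0.7]
finger_gap: 0.295
finger_force: 1.2
```

```bash
cat >> rim.py <<'E'
def sweep(xs,line,n='scene'):
    "front half of rim bottom visible to scene: count of good edge points for candidate centres along a line"
    for x in xs:
        try: rims(n,[(x,line(x))])
        except Exception as e: print(x,'none')
E
python3 - <<'E'
from rim import *
go()
sweep([485,500,510,520],lambda x:-201)
E
```

```text
t 10.7 pos [ 520.9 -199.6   13.8] theta 183.1 zax [-0. -0. -1.] F [-1.9 -0.1  0.7] gap 0.3 j [-0.28  0.42  0.68  1.93 -0.34  0.9   2.2 ]
scene (485, -201) -> [ 496.9 -197.1] R 34.4 n 8 res 0.53
scene (500, -201) -> [ 499.5 -204.8] R 33.6 n 11 res 0.64
scene (510, -201) -> [ 505.8 -195.6] R 34.8 n 8 res 0.87
scene (520, -201) -> [ 507.3 -196. ] R 35.9 n 8 res 0.77
```

Contact: Fx is about -2 N and the rim has shifted forward. Continuing.

>>> step_arm(increments=[[[-9,-0.1,0],[0,0,0],25],[[-10,-0.1,0],[0,0,0],25],[[-10,-0.1,0],[0,0,0],25],[[-10,-0.1,0],[0,0,0],25],[[-10,-0.1,0],[0,0,0],25]])

```text
t: 11.32
position: [570.0, -197.4, 13.7]
tcp_rot: [-0.027, 1.0, -0.0, -0.0]
force: [-2.3, 0.1, 1.1]
finger_gap: 0.295
finger_force: 1.0
```

>>> step_arm(increments=[[[-10,-0.1,0],[0,0,0],25],[[-10,-0.1,0],[0,0,0],25],[[-10,-0.1,0],[0,0,0],25],[[-10,-0.1,0],[0,0,0],25],[[-8,-0.1,0],[0,0,0],25]])

```text
t: 11.73
position: [618.1, -195.4, 13.7]
tcp_rot: [-0.027, 1.0, -0.0, 0.0]
force: [-2.8, 0.1, 1.9]
finger_gap: 0.294
finger_force: 1.1
```

```bash
python3 - <<'E'
from rim import *
go([700,-192,14])
f=grab('scene'); g=cv2.cvtColor(np.asarray(f['frame']),cv2.COLOR_RGB2GRAY)
p=proj(f,(485,-201,46)); print('old place',g[int(p[1])-6:int(p[1])+7:3,int(p[0])-12:int(p[0])+13:4].tolist())
sweep([590,600,605,610],lambda x:-197)
E
```

```text
t 11.73 pos [ 618.1 -195.4   13.7] theta 183.1 zax [ 0. -0. -1.] F [-2.8  0.1  1.9] gap 0.29 j [-0.24  0.59  0.64  1.7  -0.4   0.99  2.17]
 to [700, -192, 14] tool d [-82.   -1.   -0.3]
old place [[159, 158, 27, 14, 23, 15, 23], [158, 156, 62, 17, 24, 30, 21], [157, 156, 153, 135, 150, 17, 12], [142, 155, 156, 152, 153, 27, 18], [149, 148, 159, 156, 157, 15, 22]]
scene (590, -197) -> [ 591.7 -203.3] R 35.9 n 6 res 0.62
scene (600, -197) -> [ 605.7 -198.4] R 36.7 n 12 res 0.56
scene (605, -197) -> [ 606.4 -197.1] R 36.4 n 10 res 0.19
scene (610, -197) -> [ 610.8 -196.5] R 32.2 n 14 res 0.6
```

>>> step_arm(increments=[[[-8,-0.1,0],[0,0,0],25],[[-8,-0.1,0],[0,0,0],25],[[-8,-0.1,0],[0,0,0],25],[[-8,-0.1,0],[0,0,0],25],[[-8,-0.1,0],[0,0,0],25]])

```text
t: 12.4
position: [657.7, -193.8, 13.7]
tcp_rot: [-0.027, 1.0, -0.0, -0.0]
force: [-1.4, -1.1, -0.1]
finger_gap: 0.294
finger_force: 0.9
```

>>> step_arm(increments=[[[-7,-0.1,0],[0,0,0],25],[[-6,-0.1,0],[0,0,0],25],[[-5,-0.1,0],[0,0,0],25],[[-4,0,0],[0,0,0],25],[[-3,0,0],[0,0,0],25]])

```text
t: 12.82
position: [682.1, -192.9, 13.7]
tcp_rot: [-0.026, 1.0, -0.0, -0.0]
force: [-1.3, -0.2, 1.3]
finger_gap: 0.292
finger_force: 1.1
```

>>> step_arm(increments=[[[-2,0,0],[0,0,0],25],[[-2,0,0],[0,0,0],25],[[-2,0,0],[0,0,0],25]])

```text
t: 13.07
position: [687.7, -192.6, 13.7]
tcp_rot: [-0.026, 1.0, -0.0, -0.0]
force: [-1.8, 0.9, 0.9]
finger_gap: 0.297
finger_force: 1.0
```

>>> step_arm(increments=[[[-1.5,0,0],[0,0,0],25],[[-1.5,0,0],[0,0,0],25],[[-1.5,0,0],[0,0,0],25]])

```text
t: 13.32
position: [692.3, -192.3, 13.7]
tcp_rot: [-0.026, 1.0, -0.0, -0.0]
force: [-1.7, 1.0, 0.2]
finger_gap: 0.292
finger_force: 0.9
```

>>> step_arm(increments=[[[-1.2,0,0],[0,0,0],25],[[-1.2,0,0],[0,0,0],25],[[0,0,0],[0,0,0],25]])

```text
t: 13.57
position: [694.9, -192.1, 13.8]
tcp_rot: [-0.027, 1.0, -0.0, 0.0]
force: [-1.3, 0.0, 0.6]
finger_gap: 0.293
finger_force: 0.6
```

>>> step_arm(increments=[[[-1.2,0,0],[0,0,0],25],[[-1.2,0,0],[0,0,0],25],[[0,0,0],[0,0,0],25]])

```text
t: 13.82
position: [697.2, -192.1, 13.7]
tcp_rot: [-0.027, 1.0, -0.0, 0.0]
force: [-0.9, 0.8, 0.9]
finger_gap: 0.294
finger_force: 0.7
```

>>> step_arm(increments=[[[-1.2,0,0],[0,0,0],25],[[-1.2,0,0],[0,0,0],25],[[0,0,0],[0,0,0],25]])

```text
t: 14.07
position: [699.7, -191.9, 13.7]
tcp_rot: [-0.027, 1.0, -0.0, 0.0]
force: [-0.4, -0.2, 0.2]
finger_gap: 0.294
finger_force: 0.7
```

>>> step_arm(increments=[[[-1.2,0,0],[0,0,0],25],[[-1,0,0],[0,0,0],25],[[0,0,0],[0,0,0],25]])

```text
t: 14.32
position: [701.8, -191.8, 13.8]
tcp_rot: [-0.027, 1.0, -0.0, 0.0]
force: [-1.2, -0.1, -0.2]
finger_gap: 0.295
finger_force: 0.7
```

```bash
python3 - <<'E'
from rim import *
go()
sweep([676,682,686],lambda x:-192.5)
E
```

```text
t 14.32 pos [ 701.8 -191.8   13.8] theta 183.0 zax [ 0. -0. -1.] F [-1.2 -0.1 -0.2] gap 0.29 j [-0.2   0.73  0.61  1.48 -0.44  1.08  2.13]
scene (676, -192.5) -> [ 684.2 -193.4] R 40.2 n 6 res 0.22
scene (682, -192.5) -> [ 681.9 -191.9] R 42.7 n 8 res 0.4
scene (686, -192.5) -> [ 679.2 -186.4] R 47.7 n 7 res 0.34
```

>>> step_arm(increments=[[[-1,0,0],[0,0,0],25],[[-1,0,0],[0,0,0],25],[[0,0,0],[0,0,0],25]])

```text
t: 14.72
position: [703.7, -191.7, 13.7]
tcp_rot: [-0.027, 1.0, -0.0, 0.0]
force: [-1.6, 0.8, 0.5]
finger_gap: 0.289
finger_force: 0.8
```

>>> step_arm(increments=[[[-1,0,0],[0,0,0],25],[[-1,0,0],[0,0,0],25],[[0,0,0],[0,0,0],25]])

```text
t: 14.97
position: [705.0, -191.8, 13.7]
tcp_rot: [-0.026, 1.0, 0.0, -0.001]
force: [-4.9, 0.0, 3.2]
finger_gap: 0.292
finger_force: 2.8
```

>>> step_arm(increments=[[[-1,0,0],[0,0,0],25],[[0,0,0],[0,0,0],25]])

```text
t: 15.13
position: [705.1, -191.8, 13.7]
tcp_rot: [-0.026, 1.0, 0.0, -0.002]
force: [-9.0, 1.2, 5.9]
finger_gap: 0.293
finger_force: 4.9
```

Force rose to 9 N with no further advance, so c is seated in bay 1. Backing off, lifting out and going over ramekin b.

>>> step_arm(increments=[[[6,0,0],[0,0,0],25],[[6,0,0],[0,0,0],25],[[0,0,-15],[0,0,0],25],[[0,0,-28],[0,0,0],25],[[0,0,-30],[0,0,2],25]])

```text
t: 15.55
position: [693.9, -191.9, 87.5]
tcp_rot: [-0.009, 1.0, 0.0, -0.001]
force: [0.3, -0.6, 0.3]
finger_gap: 0.293
finger_force: 0.0
```

>>> step_arm(increments=[[[26,19.5,0],[0,0,0],25],[[26,19.5,0],[0,0,0],25],[[26,19.5,0],[0,0,0],25],[[26,19.5,0],[0,0,0],25],[[26,19.5,0],[0,0,0],25]])

```text
t: 15.97
position: [562.1, -96.2, 87.7]
tcp_rot: [-0.009, 1.0, 0.0, 0.001]
force: [-0.7, 1.1, 0.8]
finger_gap: 0.294
finger_force: 0.0
```

>>> step_arm(increments=[[[26,19.5,0],[0,0,0],25],[[26,19.5,0],[0,0,0],25],[[26,19.5,0],[0,0,0],25],[[22,15,0],[0,0,0],25],[[0,0,0],[0,0,0],25]])

```text
t: 16.38
position: [458.2, -22.5, 87.1]
tcp_rot: [-0.01, 1.0, 0.002, -0.001]
force: [0.7, 0.1, -0.7]
finger_gap: 0.293
finger_force: 0.0
```

```bash
python3 - <<'E'
from rim import *
go([458,-16.2,85])
rims('scene',[(684,-192)]); rims('top',[(684,-192)])
rims('wrist',[(458,-16)])
E
```

```text
t 16.38 pos [458.2 -22.5  87.1] theta 181.2 zax [-0.001  0.004 -1.   ] F [ 0.7  0.1 -0.7] gap 0.29 j [-0.73  0.06  0.72  2.1  -0.06  0.99  1.61]
 to [458, -16.2, 85] tool d [0.  6.3 2.1]
scene (684, -192) -> [ 685.4 -192.3] R 41.2 n 41 res 0.33
top (684, -192) -> [ 683.3 -193.3] R 41.5 n 61 res 0.46
wrist (458, -16) -> [457.7 -15.8] R 41.0 n 44 res 0.2
```

c is seated at (685,-192), which matches the bay 1 origin. Lowering into b.

>>> step_arm(increments=[[[0,6.4,0],[0,0,0],25],[[0,0,18],[0,0,0],25],[[0,0,18],[0,0,0],25],[[0,0,15],[0,0,0],25],[[0,0,0],[0,0,0],25]])

```text
t: 16.95
position: [460.5, -19.7, 33.6]
tcp_rot: [-0.009, 1.0, -0.001, -0.002]
force: [-1.4, -0.6, 0.5]
finger_gap: 0.293
finger_force: 0.0
```

>>> step_arm(increments=[[[0,0,8],[0,0,0],25],[[0,0,7],[0,0,0],25],[[0,0,7],[0,0,0],25],[[0,0,0],[0,0,0],25]])

```text
t: 17.28
position: [461.0, -19.1, 12.8]
tcp_rot: [-0.009, 1.0, -0.0, -0.001]
force: [-1.2, -0.4, 0.2]
finger_gap: 0.29
finger_force: 0.0
```

```bash
python3 - <<'E'
from rim import *
go([686,-9.5,13.7])
E
```

```text
t 17.28 pos [461.  -19.1  12.8] theta 181.0 zax [-0.001 -0.    -1.   ] F [-1.2 -0.4  0.2] gap 0.29 j [-0.69  0.22  0.69  2.16 -0.19  0.82  1.71]
 to [686, -9.5, 13.7] tool d [-225.1    5.5   -1.1]
```

>>> step_arm(increments=[[[-5,0.9,0],[0,0,0],25],[[-7,0.9,0],[0,0,0],25],[[-8,0.9,0],[0,0,0],25],[[-9,0.9,0],[0,0,0],25],[[-10,0.9,0],[0,0,0],25]])

```text
t: 17.7
position: [501.3, -13.5, 13.9]
tcp_rot: [-0.009, 1.0, 0.0, -0.0]
force: [-2.2, 0.6, 3.7]
finger_gap: 0.29
finger_force: 1.4
```

>>> step_arm(increments=[[[-10,0.9,0],[0,0,0],25],[[-10,0,0],[0,0,0],25],[[-10,0,0],[0,0,0],25],[[-10,0,0],[0,0,0],25],[[-10,0,0],[0,0,0],25]])

```text
t: 18.12
position: [551.4, -12.1, 13.7]
tcp_rot: [-0.009, 1.0, -0.0, -0.0]
force: [-2.8, -0.2, 3.2]
finger_gap: 0.292
finger_force: 1.5
```

>>> step_arm(increments=[[[-10,0,0],[0,0,0],25],[[-10,0,0],[0,0,0],25],[[-10,0,0],[0,0,0],25],[[-10,0,0],[0,0,0],25],[[-9,0,0],[0,0,0],25]])

```text
t: 18.53
position: [600.4, -11.1, 13.7]
tcp_rot: [-0.009, 1.0, -0.0, 0.0]
force: [-1.9, 0.7, 2.1]
finger_gap: 0.293
finger_force: 1.3
```

```bash
python3 - <<'E'
from rim import *
go([686,-9.5,13.7])
sweep([580,585,590],lambda x:-12)
E
```

```text
t 18.53 pos [600.4 -11.1  13.7] theta 181.0 zax [ 0. -0. -1.] F [-1.9  0.7  2.1] gap 0.29 j [-0.55  0.49  0.62  1.83 -0.35  0.94  1.82]
 to [686, -9.5, 13.7] tool d [-85.6  -0.   -0. ]
scene (580, -12) -> [582.5   1.6] R 33.5 n 8 res 0.42
scene (585, -12) -> [579.2  -5.5] R 38.0 n 6 res 0.66
scene (590, -12) -> [584.8   1. ] R 35.4 n 7 res 0.36
```

>>> step_arm(increments=[[[-8,0,0],[0,0,0],25],[[-8,0,0],[0,0,0],25],[[-8,0,0],[0,0,0],25],[[-8,0,0],[0,0,0],25],[[-8,0,0],[0,0,0],25]])

```text
t: 19.1
position: [640.2, -10.3, 13.7]
tcp_rot: [-0.009, 1.0, -0.0, -0.0]
force: [-1.1, 0.1, 0.4]
finger_gap: 0.29
finger_force: 0.7
```

>>> step_arm(increments=[[[-8,0,0],[0,0,0],25],[[-8,0,0],[0,0,0],25],[[-7,0,0],[0,0,0],25],[[-5,0,0],[0,0,0],25],[[-3,0,0],[0,0,0],25]])

```text
t: 19.52
position: [671.0, -9.9, 13.6]
tcp_rot: [-0.009, 1.0, -0.0, 0.0]
force: [-1.4, 0.4, 0.3]
finger_gap: 0.289
finger_force: 0.9
```

>>> step_arm(increments=[[[-2,0,0],[0,0,0],25],[[-2,0,0],[0,0,0],25],[[-2,0,0],[0,0,0],25],[[-1,0,0],[0,0,0],25]])

```text
t: 19.85
position: [677.4, -9.7, 13.7]
tcp_rot: [-0.009, 1.0, -0.0, 0.0]
force: [-1.4, 0.2, -0.3]
finger_gap: 0.293
finger_force: 0.6
```

Expected seat is at a tool x of about 687.

>>> step_arm(increments=[[[-2,0,0],[0,0,0],25],[[-2,0,0],[0,0,0],25],[[-1,0,0],[0,0,0],25],[[0,0,0],[0,0,0],25]])

```text
t: 20.18
position: [682.6, -9.6, 13.7]
tcp_rot: [-0.009, 1.0, -0.0, 0.0]
force: [0.7, -0.2, 1.0]
finger_gap: 0.292
finger_force: 0.2
```

>>> step_arm(increments=[[[-1,0,0],[0,0,0],25],[[-1,0,0],[0,0,0],25],[[-1,0,0],[0,0,0],25],[[0,0,0],[0,0,0],25]])

```text
t: 20.52
position: [685.5, -9.6, 13.7]
tcp_rot: [-0.009, 1.0, -0.0, 0.0]
force: [-1.6, -0.5, 0.0]
finger_gap: 0.293
finger_force: 0.4
```

>>> step_arm(increments=[[[-1,0,0],[0,0,0],25],[[-1,0,0],[0,0,0],25],[[0,0,0],[0,0,0],25]])

```text
t: 20.77
position: [687.4, -9.5, 13.7]
tcp_rot: [-0.009, 1.0, -0.0, 0.0]
force: [-0.3, 0.5, -0.0]
finger_gap: 0.294
finger_force: 0.5
```

>>> step_arm(increments=[[[-1,0,0],[0,0,0],25],[[-1,0,0],[0,0,0],25],[[0,0,0],[0,0,0],25]])

```text
t: 21.02
position: [688.0, -9.5, 13.6]
tcp_rot: [-0.009, 1.0, 0.0, -0.001]
force: [-7.1, 1.1, 5.1]
finger_gap: 0.292
finger_force: 4.3
```

>>> step_arm(increments=[[[-1,0,0],[0,0,0],25],[[0,0,0],[0,0,0],25]])

```text
t: 21.18
position: [688.1, -9.5, 13.6]
tcp_rot: [-0.009, 1.0, 0.0, -0.002]
force: [-13.3, 0.9, 8.0]
finger_gap: 0.292
finger_force: 6.5
```

>>> step_arm(increments=[[[-0.5,0,0],[0,0,0],25],[[0,0,0],[0,0,0],25]])

```text
t: 21.35
position: [688.1, -9.5, 13.5]
tcp_rot: [-0.009, 1.0, 0.0, -0.003]
force: [-14.1, 1.4, 9.9]
finger_gap: 0.292
finger_force: 7.4
```

b is seated in bay 2, with firm force and no advance. Backing off, lifting out and going to ramekin a with a turn of 8.5° for bay 3.

>>> step_arm(increments=[[[7,0,0],[0,0,0],25],[[7,0,0],[0,0,0],25],[[0,0,-15],[0,0,0],25],[[0,0,-28],[0,0,-4.2],25],[[0,0,-30],[0,0,-4.3],25]])

```text
t: 21.77
position: [676.2, -9.6, 87.6]
tcp_rot: [-0.085, 0.996, -0.0, -0.001]
force: [0.9, -0.5, 0.3]
finger_gap: 0.294
finger_force: 0.0
```

>>> step_arm(increments=[[[17,29.8,0],[0,0,0],25],[[17,29.8,0],[0,0,0],25],[[17,29.8,0],[0,0,0],25],[[17,29.8,0],[0,0,0],25],[[17,29.8,0],[0,0,0],25]])

```text
t: 22.18
position: [567.9, 124.3, 88.1]
tcp_rot: [-0.083, 0.997, 0.0, 0.001]
force: [-0.2, 0.2, 0.4]
finger_gap: 0.294
finger_force: 0.0
```

>>> step_arm(increments=[[[17,29.8,0],[0,0,0],25],[[17,29.8,0],[0,0,0],25],[[17,29.8,0],[0,0,0],25],[[0,0,0],[0,0,0],25],[[0,0,0],[0,0,0],25]])

```text
t: 22.6
position: [502.6, 205.3, 88.0]
tcp_rot: [-0.085, 0.996, 0.001, 0.001]
force: [0.2, -0.6, 0.5]
finger_gap: 0.295
finger_force: 0.0
```

```bash
python3 - <<'E'
from rim import *
rims('scene',[(668,-9.5)]); rims('top',[(668,-9.5)])
f,o=rims('wrist',[(502,203)]); rims('scene',[(502,203)])
go([*o[0],85])
E
```

```text
scene (668, -9.5) -> [667.8  -9.8] R 41.7 n 40 res 0.49
top (668, -9.5) -> [666.5 -10.3] R 41.3 n 61 res 0.46
wrist (502, 203) -> [501.9 203.1] R 40.9 n 45 res 0.27
scene (502, 203) -> [501.1 204. ] R 43.2 n 25 res 0.49
t 22.8 pos [504.3 201.7  87.3] theta 189.4 zax [ 0.001  0.    -1.   ] F [ 0.3  0.1 -0.1] gap 0.29 j [-0.96  0.26  0.58  1.91 -0.16  1.02  1.42]
 to [np.float64(501.94819133038834), np.float64(203.137446454344), 85] tool d [2.1 1.8 2.3]
```

b is seated at (667,-10). Ramekin a lies about 41 mm off bay 3's axis, so I'll drag it sideways first, then push it in.

>>> step_arm(increments=[[[2,1.5,10],[0,0,0],25],[[0,0,20],[0,0,0],25],[[0,0,20],[0,0,0],25],[[0,0,8],[0,0,0],25],[[0,0,0],[0,0,0],25]])

```text
t: 23.22
position: [499.6, 202.5, 26.4]
tcp_rot: [-0.083, 0.997, -0.001, -0.002]
force: [-0.3, -1.0, 0.4]
finger_gap: 0.292
finger_force: 0.0
```

>>> step_arm(increments=[[[0,0,6],[0,0,0],25],[[0,0,5],[0,0,0],25],[[0,0,4.5],[0,0,0],25],[[0,0,0],[0,0,0],25]])

```text
t: 23.55
position: [500.8, 203.9, 12.8]
tcp_rot: [-0.083, 0.997, -0.0, -0.0]
force: [-0.6, 0.4, 0.4]
finger_gap: 0.293
finger_force: 0.0
```

>>> step_arm(increments=[[[0,-4,0],[0,0,0],25],[[0,-6,0],[0,0,0],25],[[0,-7,0],[0,0,0],25],[[0,-7,0],[0,0,0],25],[[0,-7,0],[0,0,0],25]])

```text
t: 23.97
position: [506.4, 172.8, 13.5]
tcp_rot: [-0.083, 0.997, 0.0, 0.0]
force: [-0.6, 2.0, 1.1]
finger_gap: 0.292
finger_force: 0.9
```

>>> step_arm(increments=[[[0,-6,0],[0,0,0],25],[[0,-5,0],[0,0,0],25],[[0,-4,0],[0,0,0],25],[[0,0,0],[0,0,0],25]])

```text
t: 24.3
position: [508.9, 157.6, 13.3]
tcp_rot: [-0.083, 0.997, -0.0, 0.0]
force: [-0.2, 0.6, 0.2]
finger_gap: 0.293
finger_force: 0.0
```

```bash
cat >> rim.py <<'E'
def lat(p,o=(653.5,187),a=9.5):
    a=np.radians(a); d=np.array(p[:2])-o; print('   along',(d@[np.cos(a),np.sin(a)]).round(1),'lat',(d@[-np.sin(a),np.cos(a)]).round(1))
E
python3 - <<'E'
from rim import *
go(); p=robot.observe()['position']; lat(p)
for n in('scene','top'):
  for d in (10,15,20):
    try: f,o=rims(n,[(p[0]-d*.165,p[1]+d*.986)]); lat(o[0])
    except Exception: print('none')
E
```

```text
t 24.3 pos [508.9 157.6  13.3] theta 189.5 zax [ 0. -0. -1.] F [-0.2  0.6  0.2] gap 0.29 j [-0.86  0.35  0.56  1.99 -0.24  0.87  1.56]
   along -147.5 lat -5.1
scene (np.float64(507.2336181109372), np.float64(167.45713839316238)) -> [514.7 167.2] R 37.3 n 12 res 0.28
   along -140.1 lat 3.4
scene (np.float64(506.40861811093714), np.float64(172.38713839316236)) -> [533.  164.4] R 19.7 n 10 res 0.86
   along -122.6 lat -2.4
scene (np.float64(505.58361811093715), np.float64(177.31713839316237)) -> [532.8 163.7] R 19.7 n 9 res 0.46
   along -122.8 lat -3.1
top (np.float64(507.2336181109372), np.float64(167.45713839316238)) -> [515.2 131.1] R 11.2 n 5 res 0.17
   along -145.6 lat -32.3
top (np.float64(506.40861811093714), np.float64(172.38713839316236)) -> [503.  225.9] R 92.8 n 4 res 0.39
   along -142.0 lat 63.2
top (np.float64(505.58361811093715), np.float64(177.31713839316237)) -> [494.5 240. ] R 107.2 n 3 res 0.0
   along -148.0 lat 78.5
```

>>> step_arm(increments=[[[0,-4,0],[0,0,0],25],[[0,-3,0],[0,0,0],25],[[0,6,0],[0,0,0],25],[[0,6,0],[0,0,0],25],[[-4,0,0],[0,0,0],25]])

```text
t: 25.02
position: [510.9, 166.0, 13.1]
tcp_rot: [-0.084, 0.996, 0.0, -0.0]
force: [-0.6, 0.7, -0.2]
finger_gap: 0.293
finger_force: 0.0
```

>>> step_arm(increments=[[[-6,0,0],[0,0,0],25],[[-8,0,0],[0,0,0],25],[[-8,0,0],[0,0,0],25],[[-8,0,0],[0,0,0],25],[[-8,0,0],[0,0,0],25]])

```text
t: 25.43
position: [549.9, 170.4, 13.1]
tcp_rot: [-0.083, 0.997, -0.0, -0.0]
force: [-2.1, -0.8, 1.2]
finger_gap: 0.288
finger_force: 1.2
```

```bash
python3 - <<'E'
from rim import *
go(); p=robot.observe()['position']; lat(p)
for n in('scene','top'):
  for d in (10,16,20,25):
    try: f,o=rims(n,[(p[0]-d*.986,p[1]-d*.165)]); lat(o[0])
    except Exception: print('none')
E
```

```text
t 25.43 pos [549.9 170.4  13.1] theta 189.5 zax [-0.001 -0.    -1.   ] F [-2.1 -0.8  1.2] gap 0.29 j [-0.83  0.43  0.54  1.88 -0.28  0.9   1.59]
   along -104.9 lat 0.8
scene (np.float64(540.069332803577), np.float64(168.79715772720374)) -> [530.9 166.6] R 41.3 n 12 res 0.45
   along -124.3 lat 0.1
scene (np.float64(534.1533328035771), np.float64(167.80715772720376)) -> [532.3 167. ] R 41.7 n 15 res 0.26
   along -122.8 lat 0.3
scene (np.float64(530.209332803577), np.float64(167.14715772720373)) -> [530.7 168.5] R 42.8 n 13 res 0.48
   along -124.2 lat 2.0
scene (np.float64(525.2793328035771), np.float64(166.32215772720375)) -> [531.1 168.5] R 42.9 n 13 res 0.51
   along -123.8 lat 1.9
top (np.float64(540.069332803577), np.float64(168.79715772720374)) -> [554.1 120.7] R 16.1 n 6 res 0.48
   along -109.0 lat -49.0
top (np.float64(534.1533328035771), np.float64(167.80715772720376)) -> [554.5 112.1] R 24.6 n 7 res 0.51
   along -110.0 lat -57.5
top (np.float64(530.209332803577), np.float64(167.14715772720373)) -> [551.2 116.8] R 19.6 n 6 res 0.5
   along -112.5 lat -52.3
top (np.float64(525.2793328035771), np.float64(166.32215772720375)) -> [548.9 119.3] R 17.4 n 5 res 0.83
   along -114.3 lat -49.5
```

The cup is on the axis: lateral offset about 1 mm, and it lags the tool by 19 mm. Tool needs about +124 mm along in total; the seat is at a tool "along" of about +20.

>>> step_arm(increments=[[[-8,0,0],[0,0,0],25],[[-10,0,0],[0,0,0],25],[[-10,0,0],[0,0,0],25],[[-8,0,0],[0,0,0],25],[[-8,0,0],[0,0,0],25]])

```text
t: 26.25
position: [593.5, 178.0, 13.1]
tcp_rot: [-0.083, 0.997, -0.0, -0.0]
force: [-3.0, -0.2, 1.0]
finger_gap: 0.296
finger_force: 1.4
```

>>> step_arm(increments=[[[-8,0,0],[0,0,0],25],[[-8,0,0],[0,0,0],25],[[-8,0,0],[0,0,0],25],[[-8,0,0],[0,0,0],25],[[-8,0,0],[0,0,0],25]])

```text
t: 26.67
position: [632.8, 184.6, 13.2]
tcp_rot: [-0.083, 0.997, -0.0, -0.0]
force: [-1.5, -0.4, 1.6]
finger_gap: 0.29
finger_force: 1.2
```

>>> step_arm(increments=[[[-8,0,0],[0,0,0],25],[[-8,0,0],[0,0,0],25],[[-7,0,0],[0,0,0],25],[[-4,0,0],[0,0,0],25],[[-2,0,0],[0,0,0],25]])

```text
t: 27.08
position: [661.2, 189.3, 13.1]
tcp_rot: [-0.083, 0.997, -0.0, 0.0]
force: [-2.5, -1.0, 1.7]
finger_gap: 0.293
finger_force: 1.5
```

```bash
python3 - <<'E'
from rim import *
go(); p=robot.observe()['position']; lat(p)
for d in (16,20):
    f,o=rims('scene',[(p[0]-d*.986,p[1]-d*.165)]); lat(o[0])
E
```

```text
t 27.08 pos [661.2 189.3  13.1] theta 189.5 zax [ 0. -0. -1.] F [-2.5 -1.   1.7] gap 0.29 j [-0.71  0.63  0.51  1.59 -0.35  1.02  1.64]
   along 8.0 lat 1.0
scene (np.float64(645.4726448711032), np.float64(186.620107603259)) -> [642.3 185.4] R 41.7 n 16 res 0.47
   along -11.3 lat 0.2
scene (np.float64(641.5286448711031), np.float64(185.96010760325896)) -> [641.3 186.5] R 42.5 n 20 res 0.55
   along -12.1 lat 1.6
```

>>> step_arm(increments=[[[-2,0,0],[0,0,0],25],[[-2,0,0],[0,0,0],25],[[-2,0,0],[0,0,0],25],[[-2,0,0],[0,0,0],25],[[0,0,0],[0,0,0],25]])

```text
t: 27.6
position: [668.8, 190.7, 13.2]
tcp_rot: [-0.083, 0.997, -0.0, 0.0]
force: [-0.8, -0.1, -0.6]
finger_gap: 0.292
finger_force: 0.3
```

>>> step_arm(increments=[[[-1,0,0],[0,0,0],25],[[-1,0,0],[0,0,0],25],[[0,0,0],[0,0,0],25]])

```text
t: 27.85
position: [670.6, 191.0, 13.2]
tcp_rot: [-0.083, 0.997, -0.0, 0.0]
force: [-1.2, -0.5, 0.1]
finger_gap: 0.296
finger_force: 0.5
```

>>> step_arm(increments=[[[-1,0,0],[0,0,0],25],[[-1,0,0],[0,0,0],25],[[0,0,0],[0,0,0],25]])

```text
t: 28.1
position: [672.6, 191.3, 13.2]
tcp_rot: [-0.083, 0.997, -0.0, 0.0]
force: [-0.9, -0.5, -0.9]
finger_gap: 0.292
finger_force: 0.5
```

>>> step_arm(increments=[[[-1,0,0],[0,0,0],25],[[-1,0,0],[0,0,0],25],[[0,0,0],[0,0,0],25]])

```text
t: 28.35
position: [673.8, 191.5, 13.2]
tcp_rot: [-0.083, 0.997, -0.0, -0.001]
force: [-5.5, -0.4, 3.6]
finger_gap: 0.29
finger_force: 2.9
```

>>> step_arm(increments=[[[-1,0,0],[0,0,0],25],[[0,0,0],[0,0,0],25]])

```text
t: 28.52
position: [673.9, 191.5, 13.1]
tcp_rot: [-0.083, 0.997, -0.0, -0.002]
force: [-9.5, -1.5, 5.7]
finger_gap: 0.289
finger_force: 5.1
```

>>> step_arm(increments=[[[-0.7,0,0],[0,0,0],25],[[0,0,0],[0,0,0],25]])

```text
t: 28.68
position: [674.0, 191.5, 13.1]
tcp_rot: [-0.083, 0.997, -0.0, -0.002]
force: [-12.2, -2.3, 9.5]
finger_gap: 0.293
finger_force: 6.6
```

Seated. Backing off, lifting clear and verifying.

>>> step_arm(increments=[[[7,0,0],[0,0,0],25],[[7,0,0],[0,0,0],25],[[0,0,-15],[0,0,0],25],[[0,0,-30],[0,0,0],25],[[0,0,-30],[0,0,0],25]])

```text
t: 29.1
position: [661.8, 189.3, 89.4]
tcp_rot: [-0.083, 0.997, -0.0, -0.0]
force: [0.7, 0.1, 0.5]
finger_gap: 0.295
finger_force: 0.0
```

>>> step_arm(increments=[[[25,0,-20],[0,0,0],25],[[30,0,-20],[0,0,0],25],[[30,0,0],[0,0,0],25],[[30,0,0],[0,0,0],25],[[30,0,0],[0,0,0],25]])

```text
t: 29.52
position: [518.7, 165.4, 129.7]
tcp_rot: [-0.083, 0.997, 0.001, 0.001]
force: [-1.1, -0.2, 0.5]
finger_gap: 0.293
finger_force: 0.0
```

```bash
python3 - <<'E'
from rim import *
go()
for n in('scene','top'):
    f,o=rims(n,[(685,-192.5),(667,-9.5),(653.5,187)],n+'_end.png')
# bystanders unchanged: difference against the start
a=cv2.imread('pics/scene0.png',0).astype(int); b=cv2.imread('pics/scene_end.png',0).astype(int)
for k,(u,v,r) in dict(clip=(336,262,11),spreader=(281,307,12),cup=(391,192,14),handle=(422,186,8),peel=(145,368,30),peelh=(135,318,12)).items():
    print(k,(abs(a-b)[v-r:v+r,u-r:u+r]>40).sum(),'of',4*r*r)
E
```

```text
t 29.52 pos [518.7 165.4 129.7] theta 189.5 zax [ 0.002  0.002 -1.   ] F [-1.1 -0.2  0.5] gap 0.29 j [-0.92  0.21  0.6   1.87 -0.13  1.1   1.47]
scene (685, -192.5) -> [ 685.4 -192.3] R 41.2 n 57 res 0.3
scene (667, -9.5) -> [668.1  -9.9] R 41.4 n 46 res 0.5
scene (653.5, 187) -> [654.2 187.1] R 41.4 n 50 res 0.36
top (685, -192.5) -> [ 683.3 -193.1] R 41.6 n 61 res 0.45
top (667, -9.5) -> [666.4 -10.4] R 41.4 n 52 res 0.48
top (653.5, 187) -> [651.9 187.4] R 41.5 n 44 res 0.61
clip 110 of 484
spreader 244 of 576
cup 0 of 784
handle 0 of 256
peel 0 of 3600
peelh 129 of 576
```

```bash
python3 - <<'E'
import cv2,numpy as np
for n in('top0','top_end','scene0','scene_end'):
    im=cv2.imread(f'pics/{n}.png'); h=cv2.cvtColor(im,cv2.COLOR_BGR2HSV)
    u0,v0,cu,cv_=(397,217,321,217) if 'top' in n else (281,307,336,262)
    w=h[v0-22:v0+22,u0-14:u0+14]; m=(w[...,1]>80); y,x=np.where(m); print(n,'spreader',(x.mean()+u0-14).round(1),(y.mean()+v0-22).round(1),m.sum(), end=' ')
    g=cv2.Canny(im[cv_-16:cv_+16,cu-12:cu+12],60,140); y,x=np.where(g>0); print('clip edges',x.mean().round(1),y.mean().round(1),len(x))
a,b=[cv2.cvtColor(cv2.imread(f'pics/{n}.png'),cv2.COLOR_BGR2GRAY)[203:231:3,312:332:2] for n in('top0','top_end')]
print(a.tolist()); print(b.tolist())
E
```

```text
top0 spreader 396.4 215.8 203 clip edges 13.0 16.6 101
top_end spreader 396.4 215.9 204 clip edges 11.2 16.5 142
scene0 spreader 281.7 307.7 211 clip edges 11.5 15.1 150
scene_end spreader 281.7 307.7 215 clip edges 10.4 17.1 142
[[138, 142, 137, 125, 137, 127, 132, 131, 140, 140], [141, 140, 127, 115, 118, 115, 111, 95, 141, 142], [141, 140, 127, 116, 115, 113, 104, 97, 141, 141], [143, 127, 130, 117, 116, 115, 105, 95, 140, 139], [143, 128, 128, 116, 119, 117, 89, 97, 141, 142], [142, 131, 129, 114, 116, 116, 94, 97, 140, 140], [142, 129, 128, 116, 117, 115, 95, 98, 142, 142], [141, 130, 129, 117, 118, 116, 93, 97, 99, 141], [142, 142, 125, 119, 117, 115, 92, 98, 98, 139], [142, 143, 141, 128, 126, 122, 117, 141, 139, 126]]
[[148, 151, 149, 134, 145, 136, 144, 142, 151, 152], [152, 152, 138, 123, 126, 123, 122, 106, 152, 152], [151, 153, 137, 116, 116, 113, 115, 105, 152, 103], [153, 139, 136, 88, 88, 85, 85, 104, 102, 103], [135, 39, 44, 36, 88, 89, 70, 102, 106, 139], [53, 48, 66, 53, 89, 91, 95, 103, 104, 104], [39, 53, 59, 52, 73, 89, 94, 104, 121, 151], [39, 31, 38, 39, 67, 125, 97, 105, 106, 153], [39, 114, 137, 128, 125, 125, 101, 103, 106, 152], [55, 153, 153, 137, 138, 132, 129, 153, 148, 136]]
```

The bystanders haven't moved: the clip's outline is identical under the arm's shadow. Handing in.

```bash
python3 -c "
from bench import robot
print(robot.close_job())"
```

```text
the job is handed in; nothing more can be done
None
```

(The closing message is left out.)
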